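# Tip the stir bar over the wall into the ultrasonic cleaner

### The arm

A 6-joint arm with a two-finger parallel gripper is mounted at the origin on a cart in front of the work surface, level with it; the furniture and walls round the work are solid. World frame = base frame: x ahead of the robot, y to its left, z up, the work surface at z = 0. Lengths are in m, angles in rad, forces in N, time in s.
With the tool pointing down it reaches from about 0.4 to 0.825 m from the base axis. Payload 7 kg.
Tool frame: the origin (TCP) lies on the centre line of the jaws, within the pads' length; the fingertips stand 25 mm ahead of it and the grasp point (between the pads) lies 6 mm ahead of it (manip.finger_overhang is the distance from the TCP to the fingertips, in m); z points along the fingers, y is the line along which they close (so a half turn about z gives the same grasp; the last joint's range is limited). The gripper opens to 85 mm and grips with 20 to 120 N. Pads are 22 mm wide; open, the fingers measure 114 mm over their backs; the gripper's body (76 mm by 85 mm) begins 54 mm behind the grasp point. The pads swing forward as they close: fully open they stand 13 mm farther back than shut.
Start: joints at [-1.039, 0.359, 0.012, 0, -1.224, -0.288], TCP at [0.163, -0.655, 0.256] pointing down, gripper open.
Joint ranges: [-3.07, 3.07], [-1.43, 2.12], [-1.02, 1.25], [-3.03, 1.67], [-3.05, -0], [-3.03, 3.03]. Speed limits (rad/s): [2.39, 2.39, 3.01, 3.14, 3.14, 3.14].

### API

Orientations are given as a unit quaternion [x, y, z, w].
In Python, from bench import manip, vision gives the robot as it stands. The module is installed in compiled form; this text tells all that it offers.
- The arm moves only by the tool apply_moves, never from a script. Its arguments are lists of equal length, an entry for each row: "offset": the shift along the world's x, y, z in mm, a list of three; "turn": the turn about the world's z in degrees; "grip": the opening, from 0 (shut) to 1 (fully open). In form: {"offset": [[tx, ty, tz], ...], "turn": [turn, ...], "grip": [grip, ...]}. A call has 1 to 20 rows; each row shifts and turns the commanded pose from where the row before left it; what a row does not reach is not made up. A row lasts 1/12 s, in which the tool goes at most 41.7 mm and 7.16 degrees, less where a joint would pass 70% of its speed; a pose out of reach is approached as far as the arm can. A call is refused whole if a number of a shift passes 41.7 or a number of a turn 7.16, either way. A call with a gripper value outside its range is refused whole. The fingers move at their own pace and stop on an object; "force" is the grip in N (left out, the last holds). Time passes only in rows, so rows that do not move let the fingers close. It gives the time, the measured TCP pose, the force, the opening and the grip force at its end, in the units of the state.
- manip.read_state(): the state, without advancing time (a new reading comes with each control period).
- vision.camera(name): name is "scene" or "top"; returns a dict with "frame" (480x640x3 uint8, red, green, blue), "fx", "fy", "cx", "cy" (pixels), "origin" and "orientation" of the camera in the world. Camera axes: x right, y down, z forward; pixel columns grow to the right and rows downward; lengths in m; the calibration is good to about 2 mm. A picture is of the moment at which its call begins. There is no depth.
- manip.finish_job(): hands the job in; it is judged then, once.
The state is a dict: "clock": time; "joint_pos": joint angles; "joint_vel": joint speeds; "joint_efforts": joint torques, N m; "tool_pos": TCP position; "orientation": TCP orientation; "force": force on the tool from outside, world axes, zero at the start; "wrist_torque": the same for the moment, N m; "opening": finger opening in m; "grasp_force": force on a finger pad.
Only numpy, scipy, OpenCV 4.12 (cv2) and the standard library are available. Lean on these libraries where they do the work, as an engineer would, in place of code of your own. Each camera call takes 0.05 s, during which the arm holds its last target. There are 200 camera calls.

### The job

Pick up the steel scoop that holds the white stir bar, carry it level over to the ultrasonic cleaner and, with its lip clear above the raised rim, tip it steeply so that the bar drops into the sunken basin; do not knock the scoop against the cleaner. Then stand the scoop upright on the bench again and let go of it, leaving the empty scoop where it is.

Things in the scene. Friction and masses are not known exactly. Their poses are not given: they have to be found in the camera images.
- scoop_centre (a point): Dark steel scoop holding the bar, 0.12 kg: mid-height point, 22.5 mm over its underside. x to the lip, y across, z up. Flat parallel sides 52 mm apart outside (46 inside): grip across y. 45 mm high, top level; floor 3 mm thick, x -38 to 14 mm; back upright; front slopes out at 42 deg to the lip at x 64 mm, top edge. Lip starts toward -y within 35 deg. Bar leaves at 45 to 60 deg of tip, lip down.
- stir_bar_centre (a point): Centre of the white slippery PTFE stirring bar with round ends, 38 mm long, 10 mm thick, 14 g, loose. It starts lying roughly across the floor of one scoop (along that scoop's y) and may roll about in it.
- basin (a point): Centre of the basin floor of the ultrasonic cleaner: fixed white box, grey control panel toward the robot, 150 mm in x by 180 mm in y. Basin open and dry, 100 mm in x by 130 mm in y inside, walls upright; floor 16 mm over the bench, rim 53 mm above this point (trim 55 mm). Unturned, x points away from the robot, y to its left; z up.
- spare_scoop_centre (a point): The same point of a second scoop, alike in make, size and frame but empty; it starts the same way round, about 20 cm left or right of the full one. Leave it alone.
Mind the look-alikes: they are no part of the job. Leave any green or orange look-alike of the part that bears scoop_centre alone.

How it is judged:
On the way, in this order (a step that is already met when the one before it is completed fails the run):
1. the scoop is lifted off the bench, not tipped, with the bar in it (height (world z) of scoop_centre above 0.06 m and angle between scoop_centre's own z axis and vertical below 0.5 rad and distance between stir_bar_centre and scoop_centre below 0.065 m), for 0.2 s.
2. the scoop is tipped steeply (over 40 degrees) above the basin, its centre higher than the rim (angle between scoop_centre's own z axis and vertical above 0.7 rad and height (world z) of scoop_centre above 0.07 m and horizontal distance between scoop_centre and basin below 0.15 m), for 0.1 s.
At the end, for the whole second after the job is handed in: The stir bar lies in the cleaner's basin (its centre inside the walls and below the rim), and the scoop stands upright (within 6 degrees) on the bench, at rest (x of stir_bar_centre in the frame of basin between -0.05 and 0.05 m and y of stir_bar_centre in the frame of basin between -0.065 and 0.065 m and height (world z) of stir_bar_centre below 0.055 m and angle between scoop_centre's own z axis and vertical below 0.1 rad and height (world z) of scoop_centre between 0.015 and 0.03 m and linear speed of scoop below 0.02 m/s and linear speed of stir_bar below 0.05 m/s); the robot touches nothing.
It fails at once if the scoop knocks against the cleaner (over 5 N) (contact force between scoop and cleaner above 5 N).
It fails at once if the empty scoop is shifted more than 20 mm (distance of spare_scoop_centre from where it was at the start of the episode above 0.02 m).
It also fails if it takes over 54 s, if anything falls off the work surface, if the arm or the gripper's body presses on something with over 40 N, if the wrist force passes 120 N, or if a joint passes its speed limit or range.

## Working session

There is one attempt and no reset: what is moved stays moved. The work goes in short steps, Python scripts to look and compute and a tool call to move; the robot and the scene stay as the last step left them, time stands still between calls to the robot, and variables do not carry over. Pictures are saved under pics/ and viewed, at most 10 in all, crops included, and the job is handed in when it is done.

Besides the shell and the picture viewer there is one more tool, called after "Emit:" as name([rows], argument=value, ...), one row to a line, values as JSON. apply_moves: Moves the arm, as the interface text tells. Its arguments: {"type":"object","properties":{"offset":{"type":"array"},"turn":{"type":"array"},"grip":{"type":"array"},"force":{"type":"number"}},"required":["offset","turn","grip"]}

```bash
mkdir -p pics
cat > h.py <<'E'
import numpy as np, cv2
from scipy.spatial.transform import Rotation as R
from bench import manip, vision
def cam(n):
    c=vision.camera(n); c['R']=R.from_quat(c['orientation']).as_matrix(); return c
def cast(c,uv,z):
    uv=np.atleast_2d(np.array(uv,float)); d=np.c_[(uv[:,0]-c['cx'])/c['fx'],(uv[:,1]-c['cy'])/c['fy'],np.ones(len(uv))]@c['R'].T
    o=np.array(c['origin']); return o+d*((z-o[2])/d[:,2])[:,None]
def proj(c,p):
    q=(np.atleast_2d(p)-np.array(c['origin']))@c['R']; return np.c_[c['fx']*q[:,0]/q[:,2]+c['cx'],c['fy']*q[:,1]/q[:,2]+c['cy']]
def save(c,n): cv2.imwrite('pics/'+n,c['frame'][:,:,::-1])
E
python3 - <<'E'
from h import *
for n in('top','scene'):
    c=cam(n); save(c,n+'0.png'); print(n,c['fx'],c['cx'],c['cy'],np.round(c['origin'],3),np.round(c['R'],3).tolist())
s=manip.read_state(); print(s['clock'],s['tool_pos'],s['orientation'],s['opening'],manip.finger_overhang)
E
```

```text
top 522.7397041593014 319.5540987754867 233.7860536025026 [0.325 0.258 1.447] [[-0.029, -0.99, 0.137], [-0.999, 0.032, 0.016], [-0.02, -0.137, -0.99]]
scene 485.28569019941915 313.6743192341969 248.70647348245055 [-0.3    1.253  0.695] [[-0.78, -0.292, 0.554], [-0.626, 0.355, -0.695], [0.006, -0.888, -0.459]]
0.1 [ 0.16284225 -0.65468395  0.25547658] [-1.21554102e-01  9.92584544e-01  7.07830131e-04 -1.49435953e-04] 0.08542787975382077 0.025
```

View pics/top0.png

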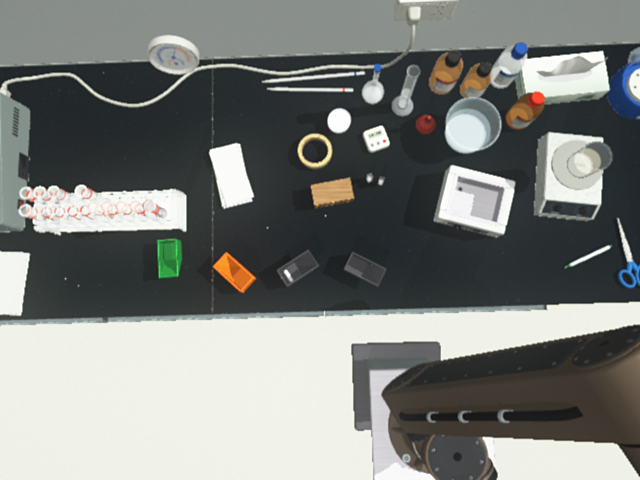

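View pics/scene0.png

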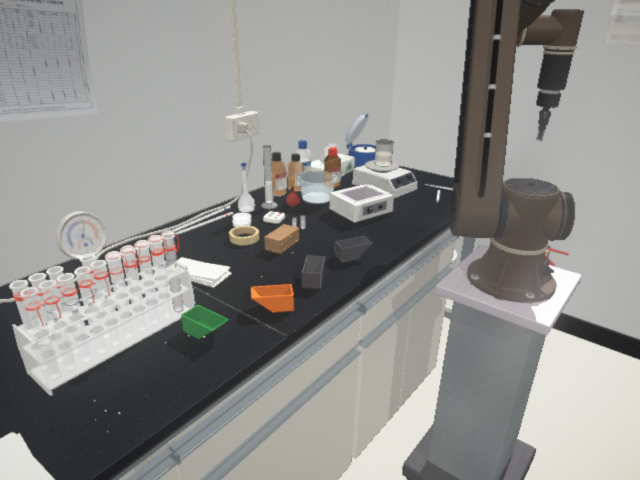

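The candidates are two dark scoops, at (298,268) and (365,269), plus a green one at (169,258) and an orange one at (234,272). Only the dark one at (298,268) shows a white bar, at (290,273), so it is the one to move. (365,269) is the spare. The cleaner is at (476,202).

Run:
```python
from h import *
c=cam('top'); f=c['frame'][:,:,::-1]
a=cv2.resize(f[240:300,270:400],None,fx=6,fy=6,interpolation=cv2.INTER_CUBIC)
a=cv2.convertScaleAbs(a,alpha=2.0)
cv2.imwrite('pics/crop1.png',a)
b=cv2.resize(f[155:245,425:525],None,fx=6,fy=6,interpolation=cv2.INTER_CUBIC); cv2.imwrite('pics/crop2.png',b)
print(cast(c,[[290,273],[298,268],[365,269],[320,313],[100,315],[540,300]],0).round(3).tolist())
```

```text
[[0.418, 0.367, 0.0], [0.432, 0.344, 0.0], [0.423, 0.159, 0.0], [0.306, 0.287, 0.0], [0.319, 0.894, 0.0], [0.324, -0.313, 0.0]]
```

View pics/crop1.png

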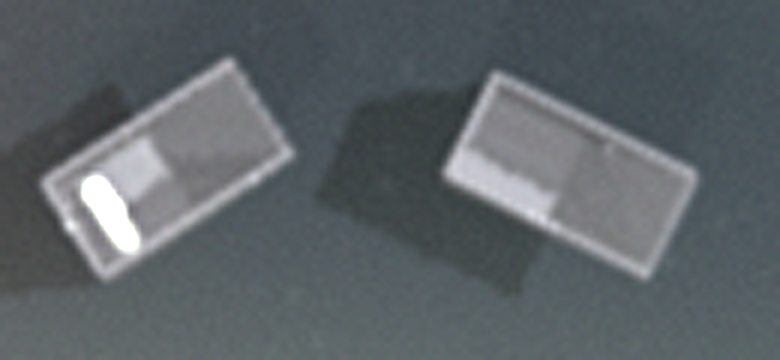

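View pics/crop2.png

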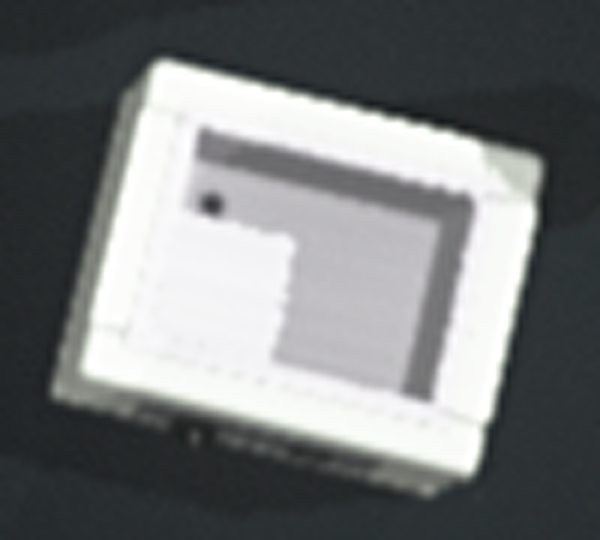

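The enlarged crop confirms it. The left scoop, with rim corners at about (277,270), (309,250), (319,266) and (287,287), holds the white bar. The right scoop is empty, so it is the spare. The cleaner's top corners are at about (451,165), (516,181), (504,234) and (439,217).

Run:
```python
from h import *
c=cam('top')
def q(pts,u0,v0,z): return cast(c,(np.array(pts)+.5)/6-.5+[u0,v0],z)
for n,p in dict(full=[(42,180),(232,58),(297,155),(105,280)],spare=[(443,172),(495,70),(698,178),(648,280)]).items():
    P=q(p,270,240,.045)
    L={'full':(0,1,2,3),'spare':(1,2,3,0)}[n]; P=P[list(L)]
    # order: back a, lip a, lip b, back b
    back=(P[0]+P[3])/2; lip=(P[1]+P[2])/2; d=lip-back; l=np.linalg.norm(d); d/=l
    cen=lip-d*.064; cen2=back+d*.038
    print(n,'back',back.round(4),'lip',lip.round(4),'len',l.round(4),'w',np.linalg.norm(P[1]-P[2]).round(4),'yaw',np.degrees(np.arctan2(d[1],d[0])).round(1),'c',cen.round(4),cen2.round(4))
P=q([(155,62),(545,155),(478,475),(82,375)],425,155,.069)
print('cleaner',P.round(3).tolist(),P.mean(0).round(4))
x=(P[0]+P[1]-P[2]-P[3]); y=P[0]+P[3]-P[1]-P[2]
print(np.linalg.norm(x)/2,np.linalg.norm(y)/2,np.degrees(np.arctan2(x[1],x[0])),np.degrees(np.arctan2(y[1],y[0]))-90)
B=q([(196,130),(474,200),(435,402)],425,155,.069); print('basin rim',B.round(3).tolist(), ((B[0]+B[2])/2).round(4))
s=manip.read_state(); print(R.from_quat(s['orientation']).as_matrix().round(3).tolist())
```

```text
full back [0.403  0.3856 0.045 ] lip [0.4557 0.2987 0.045 ] len 0.1016 w 0.0526 yaw -58.8 c [0.4225 0.3534 0.045 ] [0.4227 0.3531 0.045 ]
spare back [0.4463 0.2072 0.045 ] lip [0.3953 0.1183 0.045 ] len 0.1025 w 0.0508 yaw -119.8 c [0.4271 0.1738 0.045 ] [0.4274 0.1742 0.045 ]
cleaner [[0.692, -0.078, 0.069], [0.643, -0.248, 0.069], [0.5, -0.208, 0.069], [0.55, -0.037, 0.069]] [ 0.5964 -0.1427  0.069 ]
0.14803527072725634 0.17774541453509138 -16.10600595305626 -16.173729303987116
basin rim [[0.66, -0.094, 0.069], [0.624, -0.215, 0.069], [0.533, -0.191, 0.069]] [ 0.5966 -0.1427  0.069 ]
[[-0.97, -0.241, -0.0], [-0.241, 0.97, 0.001], [0.0, 0.001, -1.0]]
```

Emit:
apply_moves([
  [22, 34, 0],
  [22, 34, 0],
  [22, 34, 0],
  [22, 34, 0],
  [22, 34, 0],
  [22, 34, 0],
  [22, 34, 0],
  [22, 34, 0],
  [22, 34, 0],
  [22, 34, 0],
  [22, 34, 0],
  [22, 34, 0],
  [0, 40, 0],
  [0, 40, 0],
  [0, 40, 0],
  [0, 40, 0],
  [0, 40, 0],
  [0, 40, 0],
  [0, 40, 0],
  [0, 40, 0],
], turn=[5.36, 5.36, 5.36, 5.36, 5.36, 5.36, 5.36, 5.36, 5.36, 5.36, 5.36, 5.36, 5.36, 5.36, 5.36, 5.36, 5.36, 5.36, 5.36, 5.36], grip=[1, 1, 1, 1, 1, 1, 1, 1, 1, 1, 1, 1, 1, 1, 1, 1, 1, 1, 1, 1])

```text
clock: 1.87
tool_pos: [0.4263, 0.0749, 0.2567]
orientation: [0.872, -0.489, 0.0, -0.0]
force: [2.1, -0.3, -0.2]
opening: 0.0855
grasp_force: 0.0
```

Emit:
apply_moves([
  [1, 37, -15],
  [1, 37, -15],
  [1, 37, -15],
  [1, 37, -15],
  [1, 37, -15],
  [1, 37, -15],
  [2, 36, -15],
  [0, 0, -15],
  [0, 0, 0],
  [0, 0, 0],
], turn=[0, 0, 0, 0, 0, 0, 0, 0, 0, 0], grip=[1, 1, 1, 1, 1, 1, 1, 1, 1, 1])

```text
clock: 2.7
tool_pos: [0.4343, 0.3306, 0.1353]
orientation: [0.871, -0.491, -0.0, 0.001]
force: [-0.5, -0.3, -0.6]
opening: 0.0854
grasp_force: 0.0
```

Run:
```python
from h import *
s=manip.read_state(); t=np.array(s['tool_pos']); M=R.from_quat(s['orientation']).as_matrix()
print(s['clock'],t.round(4),np.degrees(np.arctan2(M[1,1],M[0,1])).round(2),np.round(s['joint_pos'],2))
print('to P',(np.array([.435,.3328,.046])-t)*1000)
```

```text
2.7 [0.4343 0.3306 0.1353] -148.8 [ 1.01  0.26 -0.43 -0.   -0.88 -0.46]
to P [  0.68465088   2.22685817 -89.34149321]
```

Emit:
apply_moves([
  [0.7, 2.2, -22],
  [0, 0, -22],
  [0, 0, -20],
  [0, 0, -15],
  [0, 0, -10],
  [0, 0, 0],
  [0, 0, 0],
  [0, 0, 0],
  [0, 0, 0],
  [0, 0, 0],
  [0, 0, 0],
  [0, 0, 0],
  [0, 0, 0],
], turn=[0, 0, 0, 0, 0, 0, 0, 0, 0, 0, 0, 0, 0], grip=[1, 1, 1, 1, 1, 1, 0, 0, 0, 0, 0, 0, 0], force=40)

```text
clock: 3.78
tool_pos: [0.4362, 0.3337, 0.049]
orientation: [0.871, -0.491, 0.0, -0.001]
force: [-2.4, -1.4, 5.3]
opening: 0.0514
grasp_force: 40.7
```

Emit:
apply_moves([
  [0, 0, 3],
  [0, 0, 6],
  [0, 0, 10],
  [0, 0, 12],
  [0, 0, 12],
  [0, 0, 12],
  [0, 0, 10],
  [0, 0, 8],
  [0, 0, 4],
  [0, 0, 0],
  [0, 0, 0],
  [0, 0, 0],
  [0, 0, 0],
], turn=[0, 0, 0, 0, 0, 0, 0, 0, 0, 0, 0, 0, 0], grip=[0, 0, 0, 0, 0, 0, 0, 0, 0, 0, 0, 0, 0])

```text
clock: 4.87
tool_pos: [0.4354, 0.3329, 0.1236]
orientation: [0.871, -0.491, -0.0, 0.001]
force: [-0.3, -0.5, -1.4]
opening: 0.0514
grasp_force: 41.8
```

Run:
```python
from h import *
c=cam('scene'); s=manip.read_state(); print(s['tool_pos'],s['force'])
u,v=proj(c,s['tool_pos'])[0]; print(u,v); u=int(u);v=int(v)
f=c['frame'][max(v-60,0):v+70,u-80:u+80,::-1]
cv2.imwrite('pics/lift.png',cv2.convertScaleAbs(cv2.resize(f,None,fx=4.5,fy=4.5,interpolation=cv2.INTER_CUBIC),alpha=2))
```

```text
[0.4353999  0.33288984 0.12363466] [-0.34467973 -0.81782456 -1.13543064]
313.06326754301796 236.3614761266002
```

View pics/lift.png

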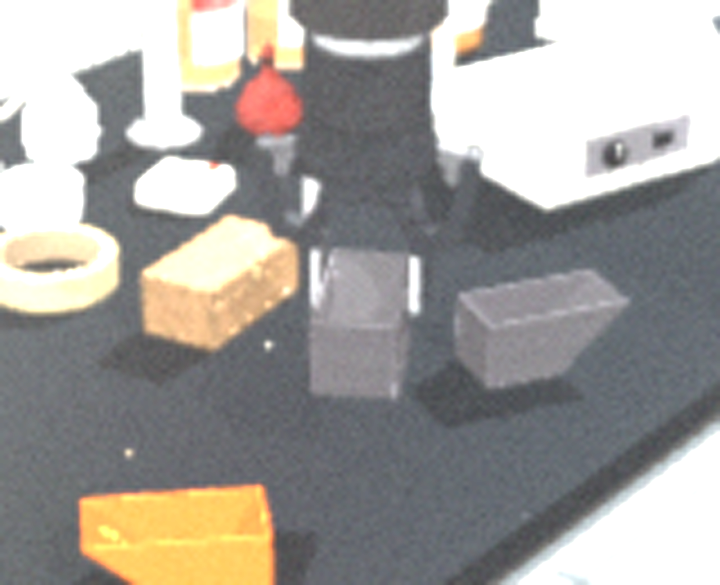

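Emit:
apply_moves([
  [3, -8, 0],
  [6, -16, 0],
  [8.5, -24, 0],
  [9, -25, 0],
  [9, -25, 0],
  [9, -25, 0],
  [9, -25, 0],
  [9, -25, 0],
  [8, -25, 0],
  [8.5, -24, 0],
  [6, -16, 0],
  [3, -8, 0],
  [0, 0, -10],
  [0, 0, -15],
  [0, 0, -15],
  [0, 0, -15],
  [0, 0, -10],
  [0, 0, -6],
  [0, 0, 0],
  [0, 0, 0],
], turn=[-3.93, -3.93, -3.93, -3.93, -3.93, -3.93, -3.93, -3.93, -3.93, -3.93, -3.93, -3.97, 0, 0, 0, 0, 0, 0, 0, 0], grip=[0, 0, 0, 0, 0, 0, 0, 0, 0, 0, 0, 0, 0, 0, 0, 0, 0, 0, 0, 0])

```text
clock: 6.58
tool_pos: [0.5236, 0.0874, 0.0531]
orientation: [-0.602, 0.799, -0.0, -0.0]
force: [-0.3, -0.1, -0.9]
opening: 0.0506
grasp_force: 41.8
```

Emit:
apply_moves([
  [0, 0, -2.5],
  [0, 0, -2.5],
  [-0.6, -2.2, -0.6],
  [-0.6, -2.1, -0.7],
  [-0.6, -2.1, -0.8],
  [-0.6, -2.0, -0.9],
  [-0.6, -2.0, -1.0],
  [-0.5, -1.9, -1.1],
  [-0.5, -1.9, -1.3],
  [-0.5, -1.8, -1.3],
  [-0.5, -1.7, -1.5],
  [0, 0, 0],
], turn=[0, 0, 0, 0, 0, 0, 0, 0, 0, 0, 0, 0], grip=[0, 0, 0, 0, 0, 0, 0, 0, 0, 0, 0, 0], force=25)

```text
clock: 7.58
tool_pos: [0.5214, 0.0709, 0.0415]
orientation: [-0.602, 0.798, -0.001, 0.003]
force: [-1.3, 2.3, 12.2]
opening: 0.0511
grasp_force: 44.7
```

```bash
cat >> h.py <<'E'
def crop(n,name,p,w=80,k=4.5):
    c=cam(n); u,v=proj(c,p)[0].astype(int)
    f=c['frame'][max(v-60,0):v+70,max(u-w,0):u+w,::-1]; print(max(u-w,0),max(v-60,0))
    cv2.imwrite('pics/'+name,cv2.convertScaleAbs(cv2.resize(f,None,fx=k,fy=k,interpolation=cv2.INTER_CUBIC),alpha=2))
E
python3 - <<'E'
from h import *
s=manip.read_state(); print(s['tool_pos'],s['force'])
crop('scene','tip1.png',s['tool_pos'])
E
```

```text
[0.52144502 0.0708648  0.04151522] [-1.27945923  2.32582159 12.21622417]
262 164
```

View pics/tip1.png

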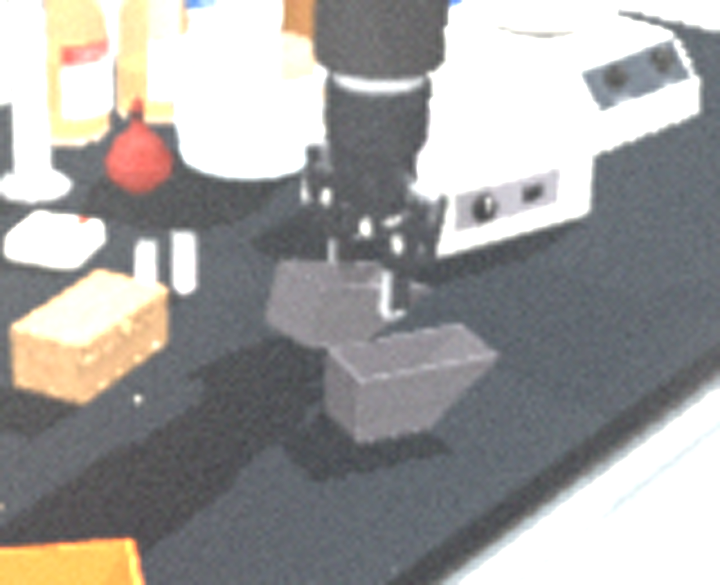

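Tipping works. The held scoop's back, near (345,230), has risen while its front edge stays on the bench. The spare is undisturbed.

Emit:
apply_moves([
  [-0.5, -1.7, -1.6],
  [-0.4, -1.6, -1.7],
  [-0.4, -1.5, -1.8],
  [-0.4, -1.4, -1.8],
  [-0.4, -1.3, -1.8],
  [0, 0, -0.8],
  [0, 0, 0],
  [0, 0, 0],
  [0, 0, 0],
  [0, 0, 0],
], turn=[0, 0, 0, 0, 0, 0, 0, 0, 0, 0], grip=[0, 0, 0, 0, 0, 0, 0, 0, 0, 0])

```text
clock: 8.47
tool_pos: [0.519, 0.0624, 0.0321]
orientation: [-0.602, 0.798, -0.001, 0.003]
force: [0.3, -5.5, 14.5]
opening: 0.0516
grasp_force: 48.4
```

Emit:
apply_moves([
  [0, 0, 0],
  [0, 0, 0],
  [0, 0, 0],
  [0, 0, 0],
  [0, 0, 0],
  [0, 0, 10],
  [0, 0, 20],
  [0, 0, 30],
  [0, 0, 20],
  [0, 0, 0],
  [0, 0, 0],
], turn=[0, 0, 0, 0, 0, 0, 0, 0, 0, 0, 0], grip=[0.75, 0.8, 0.9, 1, 1, 1, 1, 1, 1, 1, 1])

```text
clock: 9.38
tool_pos: [0.5172, 0.0624, 0.1114]
orientation: [-0.602, 0.799, -0.0, 0.002]
force: [-0.9, 0.1, -0.6]
opening: 0.0853
grasp_force: 0.0
```

Run:
```python
from h import *
s=manip.read_state(); print(s['tool_pos'],s['force'])
im=[]
for n,h in(('scene',65),('top',65)):
    c=cam(n); u,v=proj(c,[.525,.09,.03])[0].astype(int); print(n,u-65,v-45)
    im.append(cv2.resize(c['frame'][v-45:v+45,u-65:u+65,::-1],None,fx=6,fy=6,interpolation=cv2.INTER_CUBIC)[:,:780])
cv2.imwrite('pics/reg.png',cv2.convertScaleAbs(cv2.resize(np.vstack(im),None,fx=.55,fy=.55),alpha=2))
```

```text
[0.51722764 0.06239365 0.11140507] [-0.87812361  0.07943931 -0.59072707]
scene 273 184
top 324 185
```

View pics/reg.png

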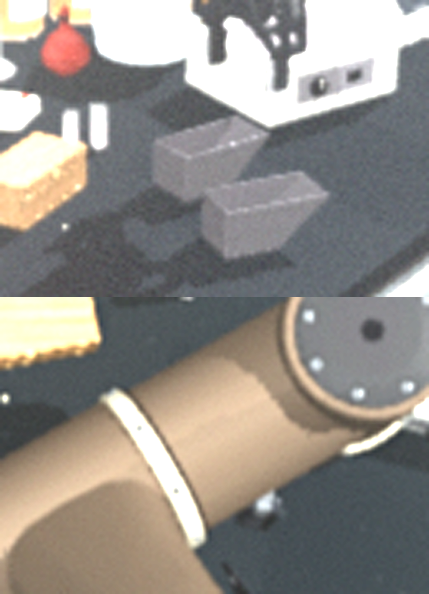

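The scoop has tilted back upright on release and stands at about (345,230). The arm hides the top view, so I'll move it aside and check the scoop and the bar.

Emit:
apply_moves([
  [0, -20, 30],
  [0, -25, 30],
  [0, -35, 20],
  [0, -40, 0],
  [0, -40, 0],
  [0, -40, 0],
  [0, -40, 0],
  [0, -40, 0],
  [0, 0, 0],
], turn=[0, 0, 0, 0, 0, 0, 0, 0, 0], grip=[1, 1, 1, 1, 1, 1, 1, 1, 1])

```text
clock: 10.23
tool_pos: [0.5153, -0.2233, 0.188]
orientation: [-0.6, 0.8, 0.001, -0.001]
force: [1.2, 0.8, 0.8]
opening: 0.0853
grasp_force: 0.0
```

Run:
```python
from h import *
s=manip.read_state(); print(s['tool_pos'])
c=cam('top'); u,v=proj(c,[.53,.11,.03])[0].astype(int); print(u-50,v-50)
cv2.imwrite('pics/top2.png',cv2.convertScaleAbs(cv2.resize(c['frame'][v-50:v+50,u-50:u+50,::-1],None,fx=6,fy=6,interpolation=cv2.INTER_CUBIC),alpha=2))
```

```text
[ 0.51525218 -0.22332171  0.18798256]
331 178
```

View pics/top2.png

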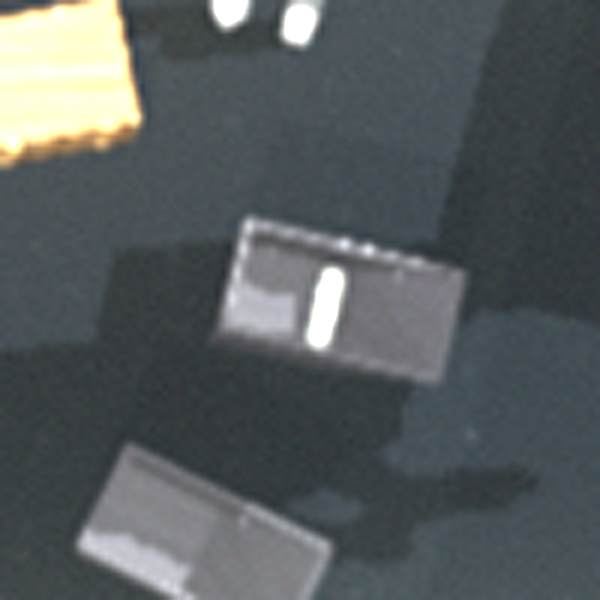

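The scoop stands upright and the bar, at about (385,229), lies across it at the foot of the front slope. The rim corners in the crop are (246,218), (468,268), (438,382) and (215,338).

Run:
```python
from h import *
c=cam('top'); P=cast(c,(np.array([(246,218),(468,268),(438,382),(215,338)])+.5)/6-.5+[331,178],.045)
back=(P[0]+P[3])/2; lip=(P[1]+P[2])/2; d=lip-back; l=np.linalg.norm(d); d/=l
cen=(lip-d*.064+back+d*.038)/2
print(l,np.degrees(np.arctan2(d[1],d[0])),cen,d)
print('P24',cen+.024*d,'P30',cen+.03*d)
```

```text
0.10206170944512981 -103.98587487434018 [0.53265307 0.10918883 0.045     ] [-0.24168268 -0.97035534  0.        ]
P24 [0.52685269 0.0859003  0.045     ] P30 [0.52540259 0.08007817 0.045     ]
```

Emit:
apply_moves([
  [1.5, 38, 0],
  [1.5, 38, 0],
  [1.5, 39, 0],
  [1.5, 39, 0],
  [1.5, 39, 0],
  [1.5, 39, 0],
  [1.5, 39, 0],
  [1.5, 38, 0],
  [0, 0, -20],
  [0, 0, -30],
  [0, 0, -30],
  [0, 0, -20],
  [0, 0, 0],
  [0, 0, 0],
], turn=[0.2, 0.2, 0.2, 0.2, 0.2, 0, 0, 0, 0, 0, 0, 0, 0, 0], grip=[1, 1, 1, 1, 1, 1, 1, 1, 1, 1, 1, 1, 1, 1])

```text
clock: 11.5
tool_pos: [0.5275, 0.0915, 0.0887]
orientation: [-0.609, 0.793, 0.0, -0.002]
force: [-0.4, -0.3, 0.3]
opening: 0.0852
grasp_force: 0.0
```

Emit:
apply_moves([
  [-0.5, -5.5, -15],
  [0, 0, -15],
  [0, 0, -12],
  [0, 0, 0],
  [0, 0, 0],
  [0, 0, 0],
  [0, 0, 0],
  [0, 0, 0],
  [0, 0, 0],
  [0, 0, 0],
  [0, 0, 0],
], turn=[0, 0, 0, 0, 0, 0, 0, 0, 0, 0, 0], grip=[1, 1, 1, 1, 0, 0, 0, 0, 0, 0, 0], force=30)

```text
clock: 12.42
tool_pos: [0.5287, 0.0859, 0.0493]
orientation: [-0.609, 0.793, -0.0, 0.001]
force: [-2.2, 0.9, 6.3]
opening: 0.0516
grasp_force: 30.1
```

Emit:
apply_moves([
  [-0.6, -2.2, -0.6],
  [-0.6, -2.1, -0.7],
  [-0.6, -2.1, -0.8],
  [-0.6, -2.0, -0.9],
  [-0.6, -2.0, -1.0],
  [-0.5, -1.9, -1.1],
  [-0.5, -1.9, -1.3],
  [-0.5, -1.8, -1.3],
  [-0.5, -1.7, -1.5],
  [-0.5, -1.7, -1.6],
  [-0.4, -1.6, -1.7],
  [-0.4, -1.5, -1.8],
  [-0.4, -1.4, -1.8],
  [-0.4, -1.3, -1.9],
  [0, 0, -1],
  [0, 0, -1],
  [0, 0, -1],
  [0, 0, 0],
  [0, 0, 0],
], turn=[0, 0, 0, 0, 0, 0, 0, 0, 0, 0, 0, 0, 0, 0, 0, 0, 0, 0, 0], grip=[0, 0, 0, 0, 0, 0, 0, 0, 0, 0, 0, 0, 0, 0, 0, 0, 0, 0, 0])

```text
clock: 14.0
tool_pos: [0.5228, 0.06, 0.0293]
orientation: [-0.609, 0.793, -0.001, 0.002]
force: [0.5, -8.3, 14.5]
opening: 0.0513
grasp_force: 35.8
```

Emit:
apply_moves([
  [0, 0, 0],
  [0, 0, 0],
  [0, 0, 3],
  [0, 0, 4],
  [0, 0, 6],
  [0, 0, 8],
  [0, 0, 10],
  [0, 0, 10],
  [0, 0, 10],
  [0, 0, 10],
  [0, 0, 10],
  [0, 0, 10],
  [0, 0, 8],
  [0, 0, 6],
  [0, 0, 4],
  [0, 0, 2],
  [0, 0, 0],
], turn=[0, 0, 0, 0, 0, 0, 0, 0, 0, 0, 0, 0, 0, 0, 0, 0, 0], grip=[0, 0, 0, 0, 0, 0, 0, 0, 0, 0, 0, 0, 0, 0, 0, 0, 0], force=80)

```text
clock: 15.42
tool_pos: [0.521, 0.0603, 0.1279]
orientation: [-0.609, 0.794, -0.0, 0.0]
force: [1.0, 0.4, -1.9]
opening: 0.0508
grasp_force: 83.0
```

Run:
```python
from h import *
s=manip.read_state(); print(s['tool_pos'],s['force'],s['grasp_force'])
crop('scene','tilt.png',np.array(s['tool_pos'])+[0,0.02,-.02],w=70,k=4.5)
```

```text
[0.52098275 0.06030885 0.12786413] [ 0.99380448  0.37334363 -1.92634074] 83.02878823131323
271 146
```

View pics/tilt.png

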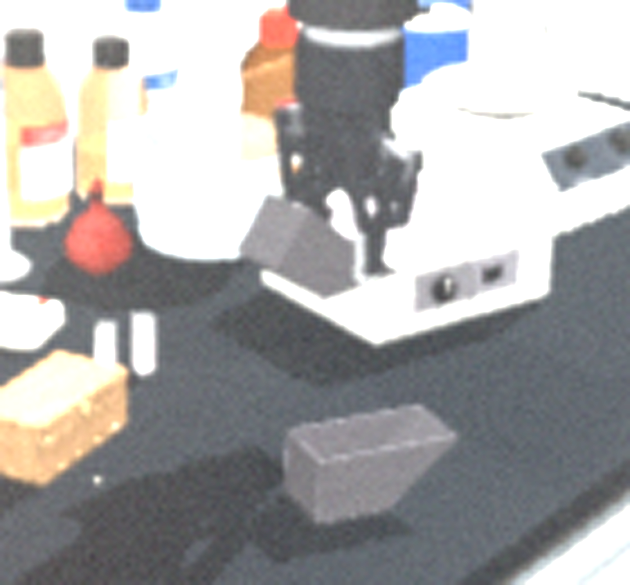

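The scoop is held well clear of the bench and steeply tilted, lip down. In the crop the near side's back edge runs from (276,265) to (302,213) and its floor edge from (276,265) to (325,295). I'll cast these onto the side plane to get the angle.

Run:
```python
from h import *
c=cam('scene'); s=manip.read_state(); M=R.from_quat(s['orientation']).as_matrix(); n=M[:,1]; t=np.array(s['tool_pos'])
d=np.array([n[1],-n[0],0]); 
if d[1]>0:d=-d
print('yaw',np.degrees(np.arctan2(d[1],d[0])))
m=-np.sign(n[0])*n  # toward robot (-x)
px=(np.array([(302,213),(276,265),(325,295)])+.5)/4.5-.5+[271,146]
Rr=np.c_[(px-[c['cx'],c['cy']])/c['fx'],np.ones(3)]@c['R'].T; o=np.array(c['origin'])
for off in(.026,):
    p0=t+m*off; k=((p0-o)@m)/(Rr@m); X=o+Rr*k[:,None]
    a=np.c_[(X-t)@d,X[:,2]]; print((a*1000).round(1))
    e=a[0]-a[1]; f=a[2]-a[1]; print('back',np.hypot(*e),np.degrees(np.arctan2(e[0],e[1])),'floor',np.hypot(*f),np.degrees(np.arctan2(-f[1],f[0])))
```

```text
yaw -105.03713831492851
[[-55.6 167.9]
 [-77.  135.2]
 [-32.7 102.3]]
back 0.0391381802828984 33.137019376361124 floor 0.055157833702352756 36.57770775449683
```

Run:
```python
from h import *
F=[cam('scene') for _ in range(6)]; c=F[0]; g=np.mean([cv2.cvtColor(x['frame'],cv2.COLOR_RGB2GRAY).astype(float) for x in F],0)
np.save('avg.npy',g)
sub=g[183:222,320:356]; big=cv2.resize(np.clip(sub*2,0,255).astype(np.uint8),None,fx=6,fy=6,interpolation=cv2.INTER_CUBIC)
L=cv2.createLineSegmentDetector().detect(big)[0][:,0]
for l in L:
    if np.hypot(l[2]-l[0],l[3]-l[1])>25: print(((l+.5)/6-.5+[320,183,320,183]).round(2))
np.set_printoptions(linewidth=250); print(sub[:,:].astype(int)[::1])
```

```text
[328.46 208.47 351.9  221.3 ]
[352.27 199.94 349.31 194.12]
[319.66 203.35 323.87 203.52]
[349.73 194.09 348.18 189.05]
[334.28 190.39 332.68 182.55]
[342.6  212.31 330.25 205.75]
[344.34 196.95 349.48 199.87]
[351.45 207.08 351.99 199.49]
[350.75 209.06 342.18 212.32]
[349.46 199.55 349.2  207.1 ]
[324.03 200.81 329.11 191.24]
[[180 178 177 ...  48  50  60]
 [191 189 182 ...  47  50  59]
 [199 200 193 ...  50  52  55]
 ...
 [ 46  44  44 ... 174 174 166]
 [ 50  44  44 ... 172 179 167]
 [ 51  51  49 ... 135 161 155]]
```

Run:
```python
from h import *
c=cam('scene'); s=manip.read_state(); n=R.from_quat(s['orientation']).as_matrix()[:,1]; n[2]=0; n/=np.linalg.norm(n)
d=np.array([n[1],-n[0],0]); d=-d if d[1]>0 else d
for nm,l in dict(floor=[330.25,205.75,342.6,212.31],front=[342.18,212.32,350.75,209.06],back=[324.03,200.81,329.11,191.24],rim=[344.34,196.95,349.48,199.87]).items():
    p=np.array(l).reshape(2,2); r=np.c_[(p-[c['cx'],c['cy']])/c['fx'],np.ones(2)]@c['R'].T
    v=np.cross(np.cross(r[0],r[1]),n); v*= np.sign(v@d); print(nm,'pitch down',np.degrees(np.arctan2(-v[2],v@d)).round(1))
for a in (30,35,40,45):   # sensitivity at this view
    pass
```

```text
floor pitch down 34.2
front pitch down -4.2
back pitch down -54.8
rim pitch down 34.2
```

Emit:
apply_moves([
  [0, 0, -8],
  [0, 0, -14],
  [0, 0, -16],
  [0, 0, -16],
  [0, 0, -16],
  [0, 0, -12],
  [0, 0, -8],
  [0, 0, -5],
  [0, 0, -2],
  [0, 0, 0],
  [0, 0, 0],
  [0, 0, 0],
  [0, 0, 0],
  [0, 0, 5],
  [0, 0, 10],
  [0, 0, 10],
  [2, 9, 0],
  [3, 9, 0],
  [2, 9, 0],
  [0, 0, 0],
], turn=[0, 0, 0, 0, 0, 0, 0, 0, 0, 0, 0, 0, 0, 0, 0, 0, 0, 0, 0, 0], grip=[0, 0, 0, 0, 0, 0, 0, 0, 0, 0, 0.8, 1, 1, 1, 1, 1, 1, 1, 1, 1])

```text
clock: 17.53
tool_pos: [0.5288, 0.0892, 0.0557]
orientation: [-0.609, 0.793, -0.0, 0.001]
force: [-0.0, -0.3, -0.4]
opening: 0.0856
grasp_force: 0.0
```

Run:
```python
from h import *
F=[cam('scene') for _ in range(3)]; c=F[0]; g=np.mean([x['frame'].astype(float) for x in F],0)
s=manip.read_state(); print(s['tool_pos'],s['force'],s['opening'],s['clock'])
v,u=200,345
cv2.imwrite('pics/re2.png',np.clip(cv2.resize(g[v-30:v+50,u-55:u+50,::-1],None,fx=7,fy=7,interpolation=cv2.INTER_CUBIC)*2,0,255)); print(u-55,v-30)
# numeric line check of the scoop's side
sub=np.clip(cv2.cvtColor(g.astype(np.uint8),cv2.COLOR_RGB2GRAY)[190:245,310:375].astype(float)*2,0,255).astype(np.uint8)
L=cv2.createLineSegmentDetector().detect(cv2.resize(sub,None,fx=6,fy=6,interpolation=cv2.INTER_CUBIC))[0][:,0]
for l in L:
    if np.hypot(l[2]-l[0],l[3]-l[1])>40: print(((l+.5)/6-.5+[310,190,310,190]).round(1))
P=lambda x,y,z: proj(c,np.array([.533,.107,0])+np.array([-.25,-.968,0])*x+np.array([.968,-.25,0])*y+[0,0,z])[0].round(1)
print('pred rim near: back',P(-.038,-.026,.045),'lip',P(.064,-.026,.045),'far back',P(-.038,.026,.045),'bottom back near',P(-.038,-.026,0),'floor front near',P(.014,-.026,0))
```

```text
[0.52757556 0.08755162 0.05514822] [-0.13626897 -0.74058252  0.66779456] 0.08541309679265183 17.6833
290 170
[309.7 203.2 322.6 203.6]
[323.1 202.5 324.1 191. ]
[356.1 201.2 357.  217.2]
[333.4 211.2 343.5 216.8]
[354.2 222.3 374.4 216.5]
[326.3 209.9 326.4 222.2]
[345.  219.7 344.6 229.5]
[347.  228.9 347.5 220.1]
[327.6 219.5 328.5 209.8]
[340.6 220.6 331.1 216. ]
[372.1 242.1 364.1 235.6]
[362.7 214.3 362.9 207.2]
[333.5 235.1 339.6 238.8]
pred rim near: back [329.1 232. ] lip [353.8 224.1] far back [319.  226.4] bottom back near [328.8 244.9] floor front near [341.4 240.6][ WARN:0@1.623] global loadsave.cpp:1063 imwrite_ Unsupported depth image for selected encoder is fallbacked to CV_8U.
```

View pics/re2.png

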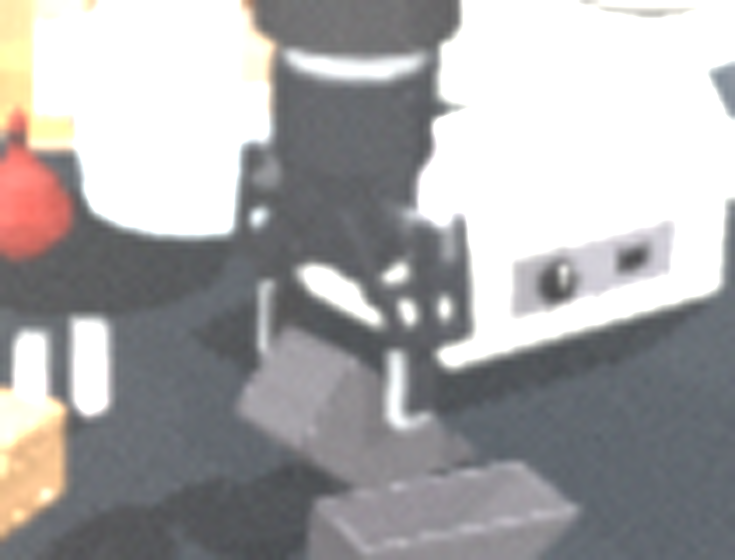

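The last picture shows the scoop, released, lying stably on its sloped front, so it is tipped by the full 42° with its lip on the bench. I'll grip it in that pose, ahead of the front edge so that closing presses it flat.

Emit:
apply_moves([
  [-1, -3, -5],
  [0, 0, -6],
  [0, 0, -6],
  [0, 0, 0],
  [0, 0, 0],
  [0, 0, 0],
  [0, 0, 0],
  [0, 0, 0],
  [0, 0, 0],
  [0, 0, 0],
  [0, 0, 0],
], turn=[0, 0, 0, 0, 0, 0, 0, 0, 0, 0, 0], grip=[1, 1, 1, 1, 0, 0, 0, 0, 0, 0, 0], force=60)

```text
clock: 18.6
tool_pos: [0.5271, 0.0843, 0.0389]
orientation: [-0.609, 0.793, -0.0, 0.0]
force: [-1.1, -0.7, 3.8]
opening: 0.0511
grasp_force: 62.1
```

```bash
cat > tilt.py <<'E'
from h import *
F=[cam('scene') for _ in range(4)]; c=F[0]; g=np.mean([cv2.cvtColor(x['frame'],cv2.COLOR_RGB2GRAY).astype(float) for x in F],0)
s=manip.read_state(); t=np.array(s['tool_pos']); print(t.round(4),s['clock'])
n=R.from_quat(s['orientation']).as_matrix()[:,1]; n[2]=0; n/=np.linalg.norm(n)
d=np.array([n[1],-n[0],0]); d=-d if d[1]>0 else d
u,v=proj(c,t-.02*d)[0].astype(int); u0,v0=u-35,v-25
big=cv2.resize(np.clip(g[v0:v0+65,u0:u0+70]*2,0,255).astype(np.uint8),None,fx=6,fy=6,interpolation=cv2.INTER_CUBIC)
for l in cv2.createLineSegmentDetector().detect(big)[0][:,0]:
    if np.hypot(l[2]-l[0],l[3]-l[1])<28: continue
    p=(l.reshape(2,2)+.5)/6-.5+[u0,v0]; r=np.c_[(p-[c['cx'],c['cy']])/c['fx'],np.ones(2)]@c['R'].T
    w=np.cross(np.cross(r[0],r[1]),n); w*=np.sign(w@d)
    print(p.round(1).ravel(),'pitch',np.degrees(np.arctan2(-w[2],w@d)).round(1))
E
python3 tilt.py
```

```text
[0.5271 0.0843 0.0389] 18.8
[305.3 202.5 319.1 203.9] pitch 17.9
[318.5 203.5 325.4 203. ] pitch 9.2
[357.4 209.5 354.1 221.6] pitch -74.1
[354.3 222.3 368.5 218.2] pitch 1.2
[305.2 228.6 305.1 215.7] pitch 89.7
[299.6 215.2 299.8 227.5] pitch 89.6
[304.9 214.8 299.5 214.7] pitch 15.0
[344.4 234.  344.8 225.8] pitch -89.8
[342.4 225.2 342.3 234.8] pitch 88.5
[359.1 236.3 354.3 236.6] pitch 13.3
[364.5 235.3 359.3 235.5] pitch 14.4
[368.  238.8 364.1 235.4] pitch 43.0
[330.3 216.6 323.9 227.2] pitch -50.7
[341.4 221.6 331.4 216.4] pitch 34.6
[362.6 214.2 362.8 207.5] pitch 87.5
[334.6 242.1 341.5 248.7] pitch 47.5
[351.4 260.  356.8 259.2] pitch 11.0
[333.7 245.  333.4 250.6] pitch -89.3
[326.6 230.5 331.7 233.2] pitch 36.2
[299.5 240.  299.6 232.1] pitch -88.7
```

Emit:
apply_moves([
  [0, 0, 0],
  [0, 0, 2],
  [0, 0, 4],
  [0, 0, 7],
  [0, 0, 10],
  [0, 0, 11],
  [0, 0, 11],
  [0, 0, 11],
  [0, 0, 11],
  [0, 0, 11],
  [0, 0, 10],
  [0, 0, 8],
  [0, 0, 6],
  [0, 0, 3],
  [0, 0, 1],
  [0, 0, 0],
], turn=[0, 0, 0, 0, 0, 0, 0, 0, 0, 0, 0, 0, 0, 0, 0, 0], grip=[0, 0, 0, 0, 0, 0, 0, 0, 0, 0, 0, 0, 0, 0, 0, 0], force=80)

```text
clock: 20.13
tool_pos: [0.5268, 0.0843, 0.1446]
orientation: [-0.609, 0.794, 0.0, -0.0]
force: [0.4, -0.0, -1.2]
opening: 0.0512
grasp_force: 83.1
```

```bash
python3 tilt.py | awk 'NR==1||$2>0'
```

```text
[0.5266 0.0841 0.144 ] 20.3333
[357.4 183.5 355.9 188.7] pitch -71.7
[319.6 203.7 327.8 202. ] pitch 3.1
[350.5 193.8 350.1 198.8] pitch -88.1
[309.6 203.1 319.7 203.8] pitch 16.1
[300.7 195.6 302.7 200.4] pitch 66.4
[302.4 200.2 310.  203.3] pitch 30.5
[328.4 208.4 354.2 222.6] pitch 35.1
[300.2 190.8 301.3 195.3] pitch 76.3
[355.3 192.  350.4 193.5] pitch -2.2
[358.5 175.2 358.3 181. ] pitch 88.6
[353.9 222.5 369.5 217.9] pitch 1.1
[340.6 208.9 329.9 202.8] pitch 35.2
[350.3 197.7 358.2 205.1] pitch 43.6
[327.6 184.2 325.8 171.6] pitch 79.2
[350.  174.1 355.3 178.1] pitch 37.6
[300.4 216.3 300.5 227.7] pitch -89.9
[345.8 204.6 346.  194.4] pitch 88.8
[304.9 214.9 299.6 214.6] pitch 16.2
[343.6 194.2 343.3 204.6] pitch 88.9
[358.3 205.3 342.7 209.7] pitch 0.2
[305.4 227.5 304.9 214.4] pitch 88.0
[324.8 197.4 330.4 188. ] pitch -51.3
[364.9 235.4 359.3 235.4] pitch 15.2
[363.1 207.  367.8 205.9] pitch 3.1
[362.7 214.4 362.8 207.1] pitch 87.3
[328.6 199.9 333.1 202.3] pitch 34.3
```

Emit:
apply_moves([
  [1.9, -0.5, 0],
  [3.9, -1.0, 0],
  [5.8, -1.6, 0],
  [7.7, -2.1, 0],
  [9.3, -2.5, 0],
  [9.3, -2.5, 0],
  [9.3, -2.5, 0],
  [9.3, -2.5, 0],
  [9.3, -2.5, 0],
  [9.3, -2.5, 0],
  [9.3, -2.5, 0],
  [9.3, -2.5, 0],
  [9.3, -2.5, 0],
  [7.7, -2.1, 0],
  [5.8, -1.6, 0],
  [3.9, -1.0, 0],
  [1.9, -0.5, 0],
  [0, 0, 0],
  [0, 0, 0],
], turn=[0, 0, 0, 0, 0, 0, 0, 0, 0, 0, 0, 0, 0, 0, 0, 0, 0, 0, 0], grip=[0, 0, 0, 0, 0, 0, 0, 0, 0, 0, 0, 0, 0, 0, 0, 0, 0, 0, 0])

```text
clock: 21.92
tool_pos: [0.649, 0.0514, 0.1446]
orientation: [-0.609, 0.794, 0.0, -0.0]
force: [-0.1, -1.0, -0.8]
opening: 0.0508
grasp_force: 83.2
```

Emit:
apply_moves([
  [-2.1, -7.7, 0],
  [-4.1, -15.5, 0],
  [-6.2, -23.2, 0],
  [-8.3, -30.9, 0],
  [-8.8, -32.8, 0],
  [0, 0, 0],
  [0, 0, 0],
  [0, 0, 0],
  [0, 0, 0],
  [0, 0, 0],
  [0, 0, 0],
  [0, 0, 0],
], turn=[0, 0, 0, 0, 0, 0, 0, 0, 0, 0, 0, 0], grip=[0, 0, 0, 0, 0, 0, 0, 0, 0, 0, 0, 0])

```text
clock: 22.92
tool_pos: [0.6198, -0.0581, 0.1445]
orientation: [-0.609, 0.793, 0.0, -0.0]
force: [0.2, 0.1, -0.7]
opening: 0.0511
grasp_force: 83.2
```

```bash
cat > look.py <<'E'
from h import *
c=cam('top'); f=c['frame'].astype(int); save(c,'lk%d.png'%(manip.read_state()['clock']*100))
# visible basin-floor area: sample grid on basin floor + bar height, print brightness
ex=np.array([np.cos(-.281),np.sin(-.281)]); ey=np.array([-ex[1],ex[0]]); b=np.array([.5965,-.1427])
for x in np.arange(.045,-.05,-.01):
    row=[]
    for y in np.arange(.06,-.065,-.01):
        p=b+ex*x+ey*y; u,v=proj(c,[p[0],p[1],.02])[0].round().astype(int); row.append('%4d/%3d'%(f[v,u].sum()//3,f[v,u,0]-f[v,u,2]))
    print(' '.join(row))
E
python3 look.py
```

```text
34/  0   37/  1   36/  2   36/  1   36/  1   36/  1  177/ -1  203/ -1  202/  0  204/ -1  183/ -1  190/ -1  185/  0
  34/  1   33/  1   33/ -1   31/ -1   80/ -3  200/  0  201/ -2  202/ -2  201/ -1  201/ -2  202/ -1  203/ -1  201/ -1
  35/  0   32/  1   32/ -1   88/ -3   95/ -3  207/ -1  193/  0  203/  0  203/  0  203/ -1  204/ -2  205/ -1  205/ -1
  35/  0  108/ -7   65/ -3   97/ -3   98/ -2  227/ -1  253/  2  192/ -2  195/ -1  195/ -1  192/ -1  197/ -2  198/ -2
  43/ -3  128/ -8  105/ -3   93/ -2   97/ -5  182/ -1  250/  2  189/ -1  189/ -2  191/ -2  193/  0  193/ -3  187/ -1
  57/ -5  124/-10   66/ -7  253/  0  231/ -2  181/ -3  255/  0  189/ -2  192/ -2  190/ -1  192/ -2  193/ -2  191/ -2
  44/ -3   76/ -4   54/ -4  248/ -1  246/  0  189/ -2  206/  2  189/ -1  192/ -1  192/ -1  193/ -1  194/ -1  191/ -2
  31/ -1   51/ -1  249/ -1  245/ -1  244/  0  244/  0  242/ -1  190/ -1  191/ -2  190/ -1  192/ -2  190/ -2  176/  0
  60/ 15   28/  0  140/ -4  242/  0  244/ -1  246/ -1  240/  0  193/ -2  194/ -2  202/ -1  196/ -3  204/  0  194/ -3
  93/ 29   60/ 14   31/ -1  213/ -2  240/  0  246/ -1  246/  0  244/  0  245/  0  246/  0  248/  0  248/  0  249/  0
```

A bright 30 mm streak (values 250–255 against a floor of about 190) now lies at the basin centre, so the bar is in. Now I'll carry the scoop back to the clear spot on the bench.

Emit:
apply_moves([
  [-8, 12, 0],
  [-15.5, 23.5, 0],
  [-15.5, 23.5, 0],
  [-15.5, 23.5, 0],
  [-15.5, 23.5, 0],
  [-15, 23.5, 0],
  [-8, 12.5, 0],
  [0, 0, -10],
  [0, 0, -18],
  [0, 0, -20],
  [0, 0, -20],
  [0, 0, -16],
  [0, 0, -10],
  [0, 0, -6],
  [0, 0, -3],
  [0, 0, -1],
  [0, 0, 0],
  [0, 0, 0],
], turn=[0, 0, 0, 0, 0, 0, 0, 0, 0, 0, 0, 0, 0, 0, 0, 0, 0, 0], grip=[0, 0, 0, 0, 0, 0, 0, 0, 0, 0, 0, 0, 0, 0, 0, 0, 0, 0])

```text
clock: 24.47
tool_pos: [0.5272, 0.0835, 0.0413]
orientation: [-0.609, 0.793, -0.0, 0.001]
force: [0.9, -0.2, -1.4]
opening: 0.0511
grasp_force: 83.3
```

Emit:
apply_moves([
  [0, 0, -1.5],
  [0, 0, 0],
  [0, 0, 0],
  [0, 0, 0],
  [0, 0, 0],
  [0, 0, 5],
  [0, 0, 7],
  [0, 0, 6],
  [0, 0, 0],
], turn=[0, 0, 0, 0, 0, 0, 0, 0, 0], grip=[0, 0.75, 1, 1, 1, 1, 1, 1, 1])

```text
clock: 25.22
tool_pos: [0.5277, 0.0837, 0.0588]
orientation: [-0.609, 0.793, -0.0, 0.001]
force: [-0.2, 0.6, -0.1]
opening: 0.0855
grasp_force: 0.0
```

```bash
python3 tilt.py | grep -vE 'pitch -?8[789]'
```

```text
[0.5266 0.0833 0.0571] 25.4167
[342.8 209.6 337.2 205.8] pitch 38.7
[324.3 202.5 324.7 196.6] pitch -86.1
[347.2 216.  342.8 210.6] pitch 50.6
[333.4 207.1 334.6 212.4] pitch 74.4
[302.4 200.2 310.6 203.3] pitch 29.2
[310.2 203.4 323.5 203.5] pitch 13.6
[357.3 199.4 358.4 216.5] pitch 82.2
[334.4 211.8 346.  218.1] pitch 34.9
[358.4 216.5 353.3 218.1] pitch -0.7
[353.1 222.7 368.5 218.2] pitch 0.8
[305.1 214.9 299.9 214.7] pitch 15.4
[359.1 236.3 354.3 236.6] pitch 13.6
[364.7 235.4 359.7 235.5] pitch 14.6
[328.8 218.2 329.8 208.9] pitch -84.3
[343.1 222.  332.6 216.7] pitch 34.0
[368.  238.8 364.3 235.6] pitch 43.1
[362.7 214.4 362.8 207.1] pitch 86.9
[336.8 244.  341.4 248.7] pitch 48.9
```

Emit:
apply_moves([
  [2, 8, 0],
  [2.5, 8, 0],
  [2, 8, -2],
  [0, 0, -2],
  [0, 0, 0],
  [0, 0, 0],
  [0, 0, 0],
  [0, 0, 0],
  [0, 0, 0],
  [0, 0, 0],
  [0, 0, 0],
  [0, 0, 0],
], turn=[0, 0, 0, 0, 0, 0, 0, 0, 0, 0, 0, 0], grip=[1, 1, 1, 1, 1, 0, 0, 0, 0, 0, 0, 0], force=25)

```text
clock: 26.42
tool_pos: [0.5331, 0.1071, 0.0532]
orientation: [-0.608, 0.794, -0.0, -0.0]
force: [0.1, -0.2, 0.8]
opening: 0.0514
grasp_force: 29.5
```

Emit:
apply_moves([
  [0.6, 2.2, -0.8],
  [0.6, 2.2, -1],
  [0.6, 2.2, -1.1],
  [0.6, 2.2, -1.3],
  [0.6, 2.2, -1.4],
  [0.6, 2.2, -1.5],
  [0.5, 1.8, -1.6],
  [0.5, 1.8, -1.7],
  [0.5, 1.7, -1.8],
  [0.5, 1.7, -1.9],
  [0.4, 1.7, -2],
  [0.4, 1.6, -2.1],
  [0, 0, -1],
  [0, 0, 0],
  [0, 0, 0],
], turn=[0, 0, 0, 0, 0, 0, 0, 0, 0, 0, 0, 0, 0, 0, 0], grip=[0, 0, 0, 0, 0, 0, 0, 0, 0, 0, 0, 0, 0, 0, 0])

```text
clock: 27.67
tool_pos: [0.5403, 0.1319, 0.035]
orientation: [-0.609, 0.793, -0.0, 0.001]
force: [-3.3, 3.6, 10.5]
opening: 0.0517
grasp_force: 35.8
```

Emit:
apply_moves([
  [0, 0, 0],
  [0, 0, 0],
  [0, 0, 0],
  [0, 0, 0],
  [0, 0, 8],
  [0, 0, 20],
  [0, 0, 35],
  [0, 0, 40],
  [0, -25, 30],
  [0, -40, 0],
  [0, -40, 0],
  [0, -40, 0],
  [0, -40, 0],
  [0, -40, 0],
  [0, -40, 0],
  [0, -40, 0],
  [0, 0, 0],
], turn=[0, 0, 0, 0, 0, 0, 0, 0, 0, 0, 0, 0, 0, 0, 0, 0, 0], grip=[0.75, 1, 1, 1, 1, 1, 1, 1, 1, 1, 1, 1, 1, 1, 1, 1, 1])

```text
clock: 29.08
tool_pos: [0.5388, -0.1798, 0.1673]
orientation: [-0.607, 0.795, -0.0, -0.0]
force: [0.9, 1.3, -0.2]
opening: 0.0851
grasp_force: 0.0
```

```bash
cat > fin.py <<'E'
from h import *
F=[cam('top') for _ in range(3)]; c=F[0]; g=np.mean([cv2.cvtColor(x['frame'],cv2.COLOR_RGB2GRAY).astype(float) for x in F],0)
print(manip.read_state()['tool_pos'])
u,v=proj(c,[.53,.11,.03])[0].astype(int); u0,v0=u-32,v-32
big=cv2.resize(np.clip(g[v0:v0+64,u0:u0+64]*2,0,255).astype(np.uint8),None,fx=6,fy=6,interpolation=cv2.INTER_CUBIC)
for l in cv2.createLineSegmentDetector().detect(big)[0][:,0]:
    if np.hypot(l[2]-l[0],l[3]-l[1])>60:
        p=cast(c,(l.reshape(2,2)+.5)/6-.5+[u0,v0],.045); w=p[1]-p[0]; print((p[:,:2]*1000).round(0).tolist(),'len',(1000*np.linalg.norm(w)).round(0),'ang',np.degrees(np.arctan2(w[1],w[0])).round(0))
f=cam('scene'); 
G=np.clip(cv2.cvtColor(f['frame'],cv2.COLOR_RGB2GRAY).astype(float)*2,0,255).astype(np.uint8)
for l in cv2.createLineSegmentDetector().detect(cv2.resize(G[195:260,300:375],None,fx=6,fy=6,interpolation=cv2.INTER_CUBIC))[0][:,0]:
    if np.hypot(l[2]-l[0],l[3]-l[1])>40: print('scene',((l+.5)/6-.5+[300,195,300,195]).round(1))
P=lambda x,y,z: proj(f,np.array([.533,.108,0])+np.array([-.25,-.968,0])*x+np.array([.968,-.25,0])*y+[0,0,z])[0].round(1)
print('pred',P(-.038,-.026,.045),P(.064,-.026,.045),P(-.038,.026,.045),P(-.038,-.026,0),P(.014,-.026,0))
E
python3 fin.py
```

```text
[ 0.53928929 -0.17486596  0.16709953]
[[566.0, 139.0], [538.0, 146.0]] len 29.0 ang 166.0
[[550.0, 60.0], [571.0, 134.0]] len 78.0 ang 74.0
[[446.0, 150.0], [469.0, 194.0]] len 49.0 ang 62.0
[[563.0, 128.0], [551.0, 83.0]] len 47.0 ang -106.0
scene [310.5 203.6 323.8 203.5]
scene [302.5 200.5 311.8 203.5]
scene [328.4 208.5 354.1 222.4]
scene [353.5 222.6 374.4 216.5]
scene [300.4 216.1 300.5 227.8]
scene [305.3 227.6 305.1 216.1]
scene [353.4 223.8 343.6 218.7]
scene [372.  242.  363.9 235.3]
scene [362.7 214.3 362.9 207.2]
scene [334.6 242.  341.7 248.9]
scene [333.6 244.5 333.5 251.8]
pred [328.9 232.1] [353.6 224.2] [318.8 226.5] [328.6 245. ] [341.3 240.7]
```

```bash
python3 -c "
from bench import manip; print(manip.finish_job())"
```

```text
the job is handed in; nothing more can be done
None
```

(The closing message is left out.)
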